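# Snug the hub nut at the bottom of a duct fan's bore

### The job

Take the long socket driver from the tool stand, lower it into the bore in the middle of the fan standing on the bench and seat its socket fully home on the nut at the bottom, pressing only lightly while you turn it to find the hexagon. Then turn the nut clockwise until it stops and is felt to be snug on its rubber washer, without wrenching it beyond that, and let go, leaving the driver standing upright on the nut. Leave everything else where it is.

Things in the scene. Friction and masses are not known exactly. Their poses are not given: they have to be found in the camera images.
- driver_grip (a point): centre of the black T-handle of the long steel socket driver (loose, about 0.32 kg), standing in the larger hole of the aluminium stand (top 45 mm above the bench, hole 35 mm deep). The handle is a flat upright bar 60 mm long (this point's x), 14 mm thick (y), 30 mm tall (z), on the driver's axis, its centre 145 mm above the socket's lower rim. The shank below it is round, 18 mm across
- driver_rim (a point): centre of the lower rim of the driver's socket, z up along the driver, axes as the handle's. The socket is 38 mm across, with a hexagonal hole 26 mm across flats and 20 mm deep; one pair of the flats faces along x. The driver is 160 mm tall in all. To seat it, 4 to 8 N of push are enough; pushed with over 30 N while not home it would bruise the nut
- bore_mouth (a point): centre of the bore's mouth, at the top of the black hub in the middle of the duct fan, 105 mm above the bench. The fan is bolted down on a round flange 190 mm across; round the hub is a cream shell 172 mm across and 80 mm high. The hub is 68 mm across; the bore is 45 mm across, 90 mm deep, straight down
- nut_seat (a point): centre of the bore's flat floor, where the socket's rim rests when fully home. The steel nut stands here: 24 mm across flats, 14 mm high, with a cone on top (to 18 mm) that centres the socket. Which way its corners point is not known (these axes do not tell): out of step, the socket stands about 13 mm short; it drops over within about 9 degrees (every 60), or binds part way until eased back
- nut (a joint): how far the nut has been turned, rad, growing clockwise seen from above; 0 where it stops, tight against the washer; it starts 1.2 to 1.9 rad before that. It drags with about 0.18 N m; it says nothing of which way the corners point
- washer (a joint): twist of the rubber washer under the nut, rad, growing clockwise: 0 until the nut has stopped and the torque exceeds 0.28 N m, then 1 rad per N m more; it springs back on release. Snug is a twist of 0.06 to 0.55 (0.34 to 0.83 N m); beyond that the washer is torn
- hex_key: T-handled hex key (thin steel rod 10 mm across, black handle 50 x 12 x 20 mm, 95 mm tall in all, its top 105 mm above the bench), standing in the smaller hole of the stand, 87 mm from the driver; leave alone. Origin at its lower end
- tape_roll: roll of black tape, 64 mm across, 22 mm high, on the bench between fan and stand; leave alone. Origin under its centre
- meter: grey hand-held meter lying on the bench, 110 x 50 x 22 mm; leave alone. Origin under its centre
- parts_tray: clear plastic parts tray, 100 x 140 x 30 mm; leave alone. Origin under its centre
- screwdriver: screwdriver with orange handle lying at the back; leave alone
- grease_jar: jar 60 mm across and 60 mm high, at the left; leave alone. Origin under its centre
- spanner: open-ended steel spanner lying at the back; leave alone

How it is judged:
By the outcome, as a careful person would: the job done as asked, in the order asked, and still so for the second after the job is handed in, with the robot touching nothing.
It also fails if it takes over 61 s, if anything falls off the work surface, if the arm or the gripper's body presses on something with over 40 N, if the wrist force passes 120 N, or if a joint passes its speed limit or range.

### The arm

A 6-joint arm with a two-finger parallel gripper is mounted at the origin on the work surface. World frame = base frame: x ahead of the robot, y to its left, z up, the work surface at z = 0. Lengths are in m, angles in degrees, forces in N, time in s.
With the tool pointing down it reaches from about 0.35 to 0.85 m from the base axis. Payload 8.1 kg.
Tool frame: the origin (TCP) lies on the centre line of the jaws, within the pads' length; the fingertips stand 11 mm ahead of it and the grasp point (between the pads) lies 8 mm behind it; x points along the fingers, y is the direction in which the jaws open and shut, and the axes are right-handed (so a half turn about x gives the same grasp; the last joint's range is limited). The gripper opens to 85 mm and grips with 20 to 120 N. Pads are 22 mm wide; open, the fingers measure 114 mm over their backs; the gripper's body (76 mm by 85 mm) begins 54 mm behind the grasp point. The pads swing forward as they close: fully open they stand 13 mm farther back than shut.
Start: joints at [70.451, 7.471, 85.268, -0, 87.261, -4.893], TCP at [0.152, 0.58, 0.242] pointing down, gripper open.
Joint ranges: [-169.43, 169.43], [-51.17, 129.36], [1.28, 143.12], [-76.62, 256.62], [0, 156.53], [-152.29, 152.29]. Speed limits (degrees/s): [136.94, 136.94, 159.86, 180, 180, 180].

### API

Orientations are given as [roll, pitch, yaw] about the fixed x, y, z axes, in that order (R = Rz(yaw) Ry(pitch) Rx(roll)).
In Python, from plant import r gives the robot as it stands.
- The arm moves only by the shell command python3 -m crank 'ROWS'. ROWS is JSON, a list that holds one entry, the list of rows, each a list of 7 numbers: the turn, a rotation vector about the tool's x, y, z in degrees, then the shift along the tool's x, y, z in m, then the opening, from -1 (shut) to 1 (fully open). In form: [[[rx, ry, rz, x, y, z, fingers], ...]]. A call has 1 to 8 rows; each row is the pose to reach, as a shift and turn from the pose measured when the call began, along the tool's axes at that moment; what a row does not reach only later rows make up. A row lasts 1/8 s, in which the tool goes at most 62.5 mm and 10.7 degrees, less where a joint would pass 70% of its speed; a pose out of reach is approached as far as the arm can. A call with a gripper value outside its range is refused whole. The fingers move at their own pace and stop on an object; the grip force is fixed at half the most. Time passes only in rows, so rows that repeat a pose let the fingers close. It gives the time, the measured TCP pose, the force and the opening at its end, in the units of the state.
- r.get_state(): the state, without advancing time (a new reading comes with each control period).
- r.grab_frame(name): name is "scene" or "top"; returns the picture (400x640x3 uint8, red, green, blue); there is no depth.
- r.camera_model(name): a dict with "fov_y" (degrees; the focal length in pixels is half the picture's height over the tangent of half this angle, whatever the lens; pixels are square), "cx", "cy" (the principal point, pixels), "k1" (the pictures are not rectified: a ray, as slopes to the right and down, at radius r is drawn at 1 + k1 r^2 times it, then the intrinsics apply), "cam_to_world" (4x4, takes a point from camera to world coordinates). Camera axes: x right, y up, looking along -z (the intrinsics and any distortion apply to the point x, -y, -z); pixel columns grow to the right and rows downward; lengths in m; the calibration is good to about 2 mm. A picture is of the moment at which its call begins. camera_model takes no time and is no camera call.
- r.sign_off(): hands the job in, once; it reports no verdict.
The state is a dict: "clock": time; "joint_pos": joint angles; "dq": joint speeds; "joint_torque": joint torques, N m; "eef_pos": TCP position; "tcp_rot": TCP orientation; "wrist_force": force on the tool from outside, world axes, zero at the start; "wrist_torque": the same for the moment, N m; "width": finger opening in m.
Only numpy, scipy, OpenCV 4.12 (cv2) and the standard library are available. Lean on these libraries where they do the work, as an engineer would, in place of code of your own. Each camera call takes 0.05 s, during which the arm holds its last target.

## Working session

There is one attempt and no reset: what is moved stays moved. The work goes in short steps, Python scripts to look and compute and a shell command to move; the robot and the scene stay as the last step left them, time stands still between calls to the robot, and variables do not carry over. Pictures are saved under pics/ and viewed, and the job is handed in when it is done.

```bash
ls; mkdir -p pics
python3 - <<'E'
from plant import r
import cv2
s=r.get_state()
for k,v in s.items(): print(k,v)
for n in("scene","top"):
    im=r.grab_frame(n); cv2.imwrite(f"pics/{n}0.png",im[:,:,::-1]); print(n,r.camera_model(n))
E
```

```text
pics
clock 0.0
joint_pos [ 7.04519242e+01  7.51444444e+00  8.53282125e+01  1.37557590e-03
  8.72600239e+01 -4.89435816e+00]
dq [ 0.05676951  0.02454312 -0.04118113 -0.02699099  0.11090143  0.09207983]
joint_torque [-1.76398396e-03 -5.69416487e+01 -5.00536072e+01 -5.30855941e-04
  1.52013742e-02  2.10420737e-06]
eef_pos [0.15159815 0.58000604 0.24126154]
tcp_rot [ -95.66093821   89.89731    -110.31472279]
wrist_force [ 0.20286394 -0.29106545  0.3376174 ]
wrist_torque [-0.00745797  0.0013652   0.03055422]
width 0.08560980578311726
scene {'fov_y': 42.915029929421124, 'cx': 317.31396095241416, 'cy': 206.626388301981, 'k1': -0.08495241798720907, 'cam_to_world': array([[ 0.14255852, -0.76644946,  0.62628451,  1.46076485],
       [ 0.98975545,  0.10538593, -0.09632216, -0.07133171],
       [ 0.00782449,  0.63360005,  0.77362119,  1.17082066],
       [ 0.        ,  0.        ,  0.        ,  1.        ]])}
top {'fov_y': 49.28497311805782, 'cx': 320.958882583089, 'cy': 203.12761214321463, 'k1': 0.04113607950442882, 'cam_to_world': array([[ 0.03022368,  0.99828457, -0.0501442 ,  0.54088029],
       [-0.99944097,  0.03089989,  0.01276521,  0.08259757],
       [ 0.01429277,  0.04973036,  0.99866041,  1.1228647 ],
       [ 0.        ,  0.        ,  0.        ,  1.        ]])}
```

View pics/scene0.png

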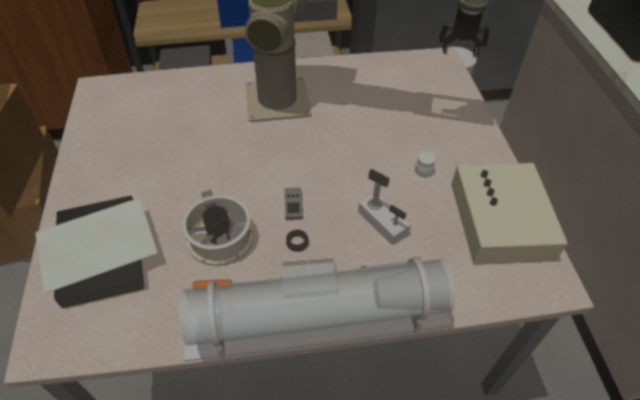

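View pics/top0.png

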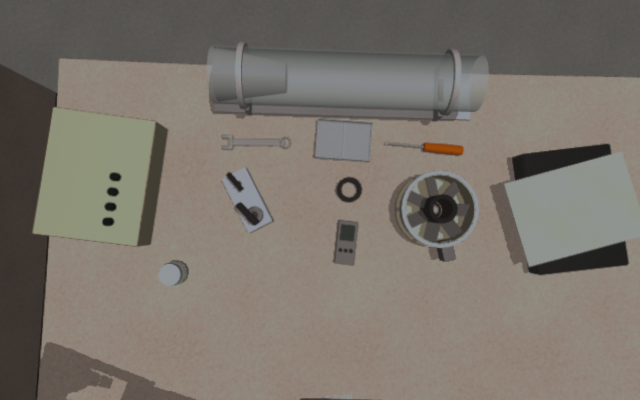

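Scene view: driver handle near (378,178), hex key near (398,212), and the fan at (217,225). Top view: driver handle near (247,214), hex key at (235,182), and the hub at (440,208). I'll zoom in on these.

```bash
cat > h.py <<'E'
import numpy as np, cv2
from plant import r
def K(n):
    m=r.camera_model(n); f=200/np.tan(np.radians(m['fov_y']/2)); return f,m['cx'],m['cy'],m['k1'],np.array(m['cam_to_world'])
def proj(n,p):
    f,cx,cy,k,T=K(n); q=np.linalg.inv(T)@np.append(p,1); x,y=q[0]/-q[2],-q[1]/-q[2]
    d=1+k*(x*x+y*y); return np.array([cx+f*x*d,cy+f*y*d])
def ray(n,u,v):
    f,cx,cy,k,T=K(n); a,b=(u-cx)/f,(v-cy)/f; x,y=a,b
    for _ in range(30):
        d=1+k*(x*x+y*y); x,y=a/d,b/d
    D=T[:3,:3]@np.array([x,-y,-1]); return T[:3,3],D
def atz(n,u,v,z):
    o,D=ray(n,u,v); return o+D*(z-o[2])/D[2]
def tri(a,b):
    A=[];B=[]
    for n,u,v in(a,b):
        o,D=ray(n,u,v);D=D/np.linalg.norm(D);P=np.eye(3)-np.outer(D,D);A.append(P);B.append(P@o)
    return np.linalg.lstsq(np.vstack(A),np.hstack(B),rcond=None)[0]
def crop(src,out,x,y,w,h,s):
    im=cv2.imread(src)[y:y+h,x:x+w]; im=cv2.resize(im,None,fx=s,fy=s,interpolation=cv2.INTER_CUBIC)
    im=cv2.convertScaleAbs(im,alpha=1.6,beta=10)
    for i in range(0,w,10): cv2.putText(im,str(x+i),(i*s,8),0,.3,(0,0,255),1); cv2.line(im,(i*s,10),(i*s,14),(0,0,255),1)
    for i in range(0,h,10): cv2.putText(im,str(y+i),(0,i*s+4),0,.3,(0,0,255),1); cv2.line(im,(20,i*s),(24,i*s),(0,0,255),1)
    cv2.imwrite(out,im)
E
python3 - <<'E'
from h import *
crop('pics/top0.png','pics/c1.png',215,165,64,75,8)
crop('pics/top0.png','pics/c2.png',390,165,96,75,8)
crop('pics/scene0.png','pics/c3.png',350,165,66,75,8)
crop('pics/scene0.png','pics/c4.png',175,185,85,75,8)
E
```

```text
(no output)
```

View pics/c1.png

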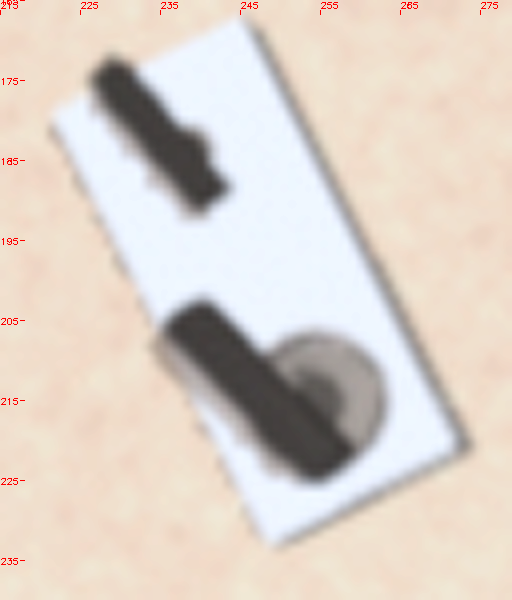

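View pics/c2.png

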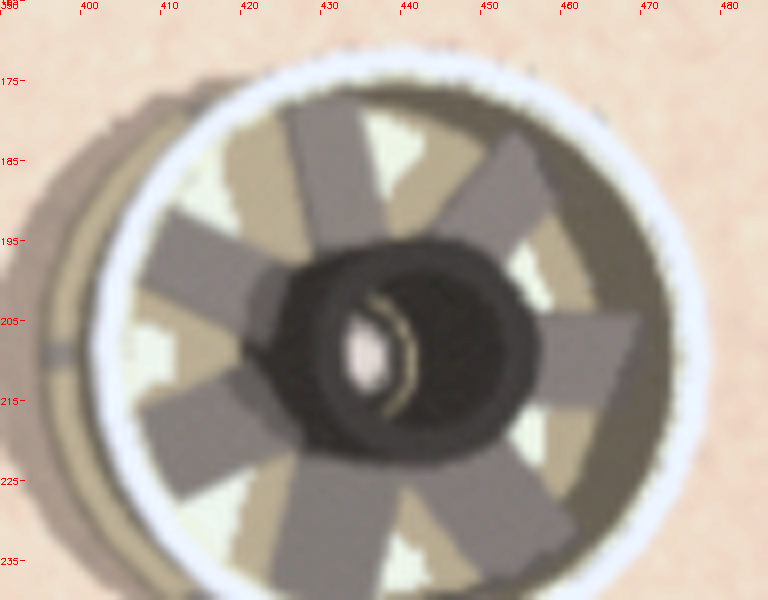

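View pics/c3.png

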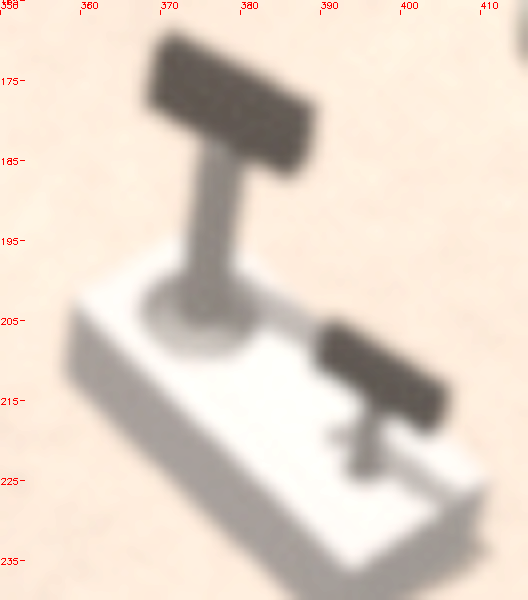

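View pics/c4.png

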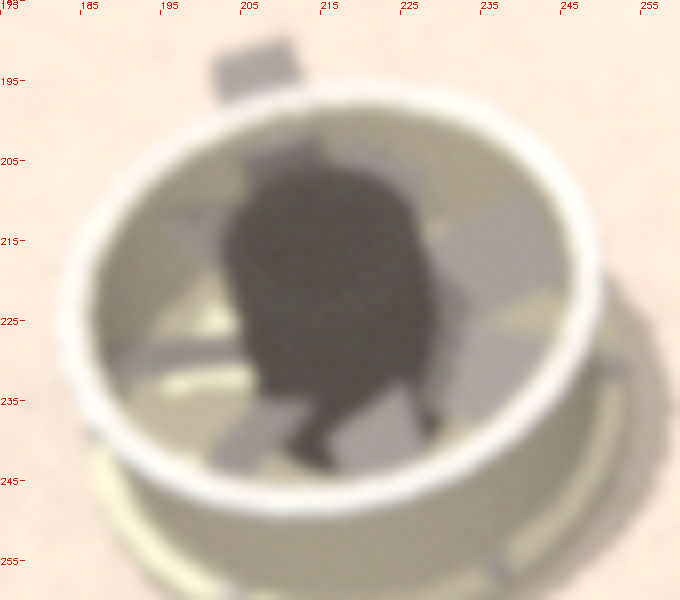

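```bash
cat > m.py <<'E'
from h import *
def p1(x,y):return 215+x/8-.4,165+y/8-.4
cs=[p1(163,328),p1(205,298),p1(355,445),p1(318,482)]
P=[atz('top',*c,.170) for c in cs]; print(np.round(P,4)); print('ctr',np.mean(P,0))
d=(P[3]+P[2]-P[0]-P[1])/2; print('len',np.linalg.norm(d),'yaw',np.degrees(np.arctan2(d[1],d[0])))
# hex key
print('hexkey',atz('top',*p1(158,135),.105))
b=(390+427/8-.4,165+351/8-.4); B=atz('top',*b,.105); print('bore',B)
# shell ring outer top: left 90 right 712 ; 
for (u,v) in [(90,350),(712,350),(395,48)]: print('shell',atz('top',390+u/8-.4,165+v/8-.4,.08))
C=np.mean(P,0)
def ov(n,src,out,x,y,w,h,s,pts):
    crop(src,out,x,y,w,h,s); im=cv2.imread(out)
    for p in pts:
        u,v=proj(n,p); cv2.circle(im,(int((u-x+.4)*s),int((v-y+.4)*s)),1,(0,200,0),-1)
    cv2.imwrite(out,im)
if __name__=="__main__":
    th=np.linspace(0,2*np.pi,90)
    circ=lambda c,rad,z:[np.array([c[0]+rad*np.cos(t),c[1]+rad*np.sin(t),z]) for t in th]
    pts=circ(B,.034,.105)+circ(B,.0225,.105)+circ(B,.086,.08)+circ(B,.095,0)+circ(B,.0225,.015)
    a=np.arctan2(d[1],d[0]); X=np.array([np.cos(a),np.sin(a),0]);Y=np.array([-X[1],X[0],0]);Z=np.array([0,0,1])
    dp=[]
    for z in(.14,.17):
        for i in np.linspace(-1,1,20):
            for q in(-1,1):
                dp+= [np.array([C[0],C[1],z])+X*.03*i+Y*.007*q, np.array([C[0],C[1],z])+X*.03*q+Y*.007*i]
    dp+=circ(C,.019,.045)+circ(C,.009,.06)
    ov('top','pics/top0.png','pics/o1.png',215,165,64,75,8,dp); ov('scene','pics/scene0.png','pics/o3.png',350,165,66,75,8,dp)
    ov('top','pics/top0.png','pics/o2.png',390,165,96,75,8,pts); ov('scene','pics/scene0.png','pics/o4.png',175,185,85,75,8,pts)
    for a,b2,o in(('o1','o2','oa'),('o3','o4','ob')):
        A=cv2.imread(f'pics/{a}.png');Bi=cv2.imread(f'pics/{b2}.png'); m=np.hstack([A,Bi]); cv2.imwrite(f'pics/{o}.png',cv2.resize(m,(800,int(m.shape[0]*800/m.shape[1])),interpolation=cv2.INTER_AREA))
E
python3 m.py
```

```text
[[0.5775 0.2575 0.17  ]
 [0.5861 0.2464 0.17  ]
 [0.5473 0.2042 0.17  ]
 [0.5369 0.2139 0.17  ]]
ctr [0.56195636 0.23050431 0.17      ]
len 0.05844822632508939 yaw -132.77612758609615
hexkey [0.63628992 0.27308939 0.105     ]
bore [ 0.58830322 -0.21598345  0.105     ]
shell [ 0.58664218 -0.12251698  0.08      ]
shell [ 0.59240913 -0.30826708  0.08      ]
shell [ 0.68034136 -0.21216858  0.08      ]
```

```bash
sleep 0
```

```text
(no output)
```

View overlays.

View pics/o1.png

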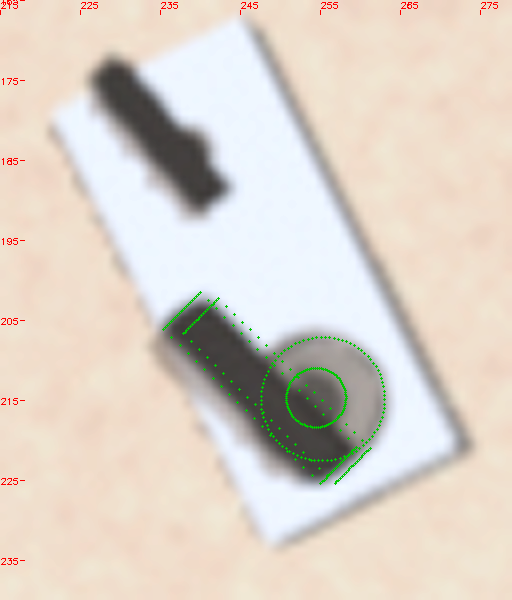

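View pics/o2.png

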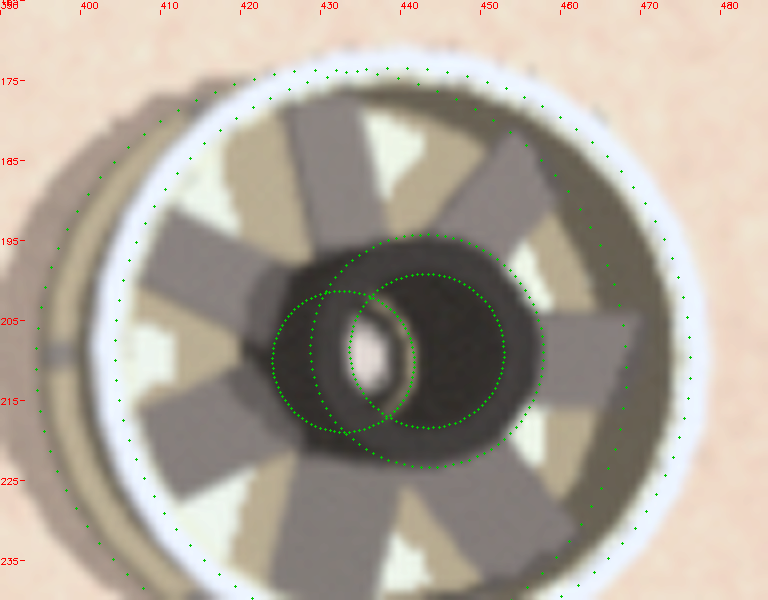

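View pics/o3.png

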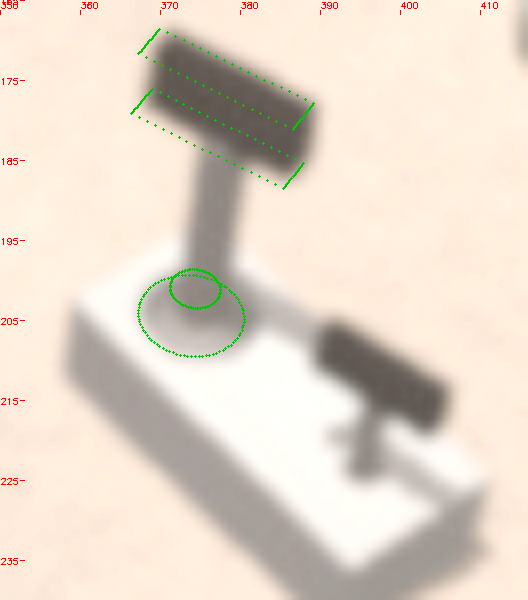

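View pics/o4.png

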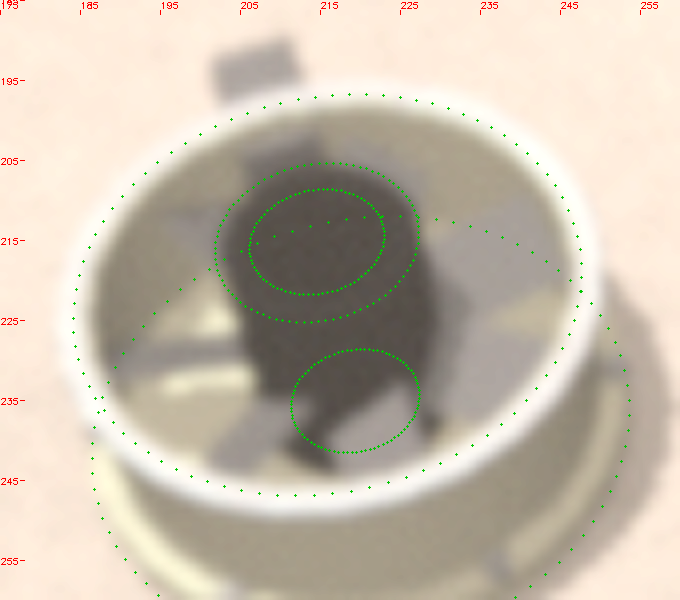

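The two cameras disagree by about 1 px, roughly 2–3 mm. That fits the stated calibration error. I'll calibrate against the gripper later. First, the rotation frame.

```bash
cat >> h.py <<'E'
from scipy.spatial.transform import Rotation as Ro
def pose():
    s=r.get_state(); R=Ro.from_euler('xyz',s['tcp_rot'],degrees=True).as_matrix(); return s,np.array(s['eef_pos']),R
def goal(p,ydir):
    """tool down, tool y heading ydir deg (world): returns rotvec deg & shift in current tool frame"""
    s,p0,R=pose(); a=np.radians(ydir); x=np.array([0,0,-1.]);y=np.array([np.cos(a),np.sin(a),0]);T=np.c_[x,y,np.cross(x,y)]
    rv=Ro.from_matrix(R.T@T).as_rotvec(degrees=True); return np.round(rv,2),np.round(R.T@(np.array(p)-p0),4)
def show():
    s,p,R=pose(); print('t',round(s['clock'],2),'p',np.round(p,4),'yhead',round(np.degrees(np.arctan2(R[1,1],R[0,1])),2),'tilt x',np.round(R[:,0],4),'q',np.round(s['joint_pos'],1),'F',np.round(s['wrist_force'],2),'M',np.round(s['wrist_torque'],3),'w',round(s['width'],4))
E
python3 - <<'E'
from h import *
show()
for y in (137.2,-42.8): print(goal([.562,.2305,.26],y))
E
```

```text
t 0.1 p [0.1516 0.58   0.2414] yhead 75.34 tilt x [-6.0e-04 -1.5e-03 -1.0e+00] q [70.5  7.5 85.3  0.  87.3 -4.9] F [-0.65  0.8  -0.45] M [-0.022  0.031  0.005] w 0.0854
(array([-6.186e+01, -6.000e-02,  8.000e-02]), array([-0.0183, -0.2344,  0.4855]))
(array([1.1814e+02, 9.0000e-02, 7.0000e-02]), array([-0.0183, -0.2344,  0.4855]))
```

```bash
python3 -m crank '[[[-10,0,0,0,-0.03,0.062,1],[-20,0,0,-0.005,-0.06,0.124,1],[-30,0,0,-0.008,-0.09,0.186,1],[-40,0,0,-0.01,-0.12,0.248,1],[-50,0,0,-0.012,-0.15,0.305,1],[-60,0,0,-0.015,-0.18,0.36,1],[-61.9,0,0,-0.018,-0.21,0.42,1],[-61.9,0,0,-0.018,-0.234,0.4855,1]]]'
python3 - <<'E'
from h import *
show(); print(goal([.562,.2305,.26],137.2))
E
```

```text
clock: 1.1
eef_pos: [0.5142, 0.2675, 0.2584]
tcp_rot: [-161.9, 89.9, -114.6]
wrist_force: [1.4, 0.4, 0.1]
width: 0.0857
t 1.1 p [0.5142 0.2675 0.2584] yhead 137.3 tilt x [-7.0e-04 -1.5e-03 -1.0e+00] q [ 2.250e+01  4.000e+00  8.730e+01 -1.000e-01  8.880e+01 -1.148e+02] F [1.43 0.36 0.08] M [ 0.04  -0.001 -0.056] w 0.0857
(array([ 0.1 , -0.09,  0.03]), array([-0.0016, -0.0602,  0.0052]))
```

```bash
python3 -m crank '[[[0,0,0,-0.001,-0.045,0.005,1],[0,0,0,-0.0015,-0.060,0.005,1],[0,0,0,-0.0015,-0.060,0.005,1],[0,0,0,-0.0015,-0.060,0.005,1]]]'
python3 - <<'E'
from h import *
show(); print(goal([.562,.2305,.26],137.2))
for n in("scene","top"):
    im=r.grab_frame(n); cv2.imwrite(f"pics/{n}1.png",im[:,:,::-1])
s,p,R=pose()
for n in("scene","top"): print(n,[np.round(proj(n,p+R@np.array([a,b,0])),1) for a in (-.002,-.1) for b in(-.0425,0,.0425)])
crop('pics/scene1.png','pics/d1.png',340,110,80,75,9)
crop('pics/top1.png','pics/d2.png',200,170,90,75,8)
E
```

```text
clock: 1.6
eef_pos: [0.5606, 0.2316, 0.2597]
tcp_rot: [171.9, 89.9, -140.7]
wrist_force: [-1.2, 0.4, 0.2]
width: 0.0855
t 1.6 p [0.5606 0.2316 0.2597] yhead 137.37 tilt x [-0.0015 -0.0012 -1.    ] q [  17.6    8.2   82.7   -0.    89.2 -119.7] F [-1.21  0.38  0.18] M [-0.011 -0.015 -0.012] w 0.0855
(array([ 0.17, -0.11, -0.02]), array([-0.0003, -0.0017,  0.0001]))
scene [array([373.4, 159.2]), array([381.8, 149.4]), array([389.9, 140.1]), array([377.2, 130. ]), array([386.1, 120.2]), array([394.5, 110.9])]
top [array([254.5, 197.1]), array([239.2, 212.5]), array([223.8, 228. ]), array([246.7, 193.5]), array([229.4, 210.9]), array([212. , 228.4])]
```

View pics/d1.png

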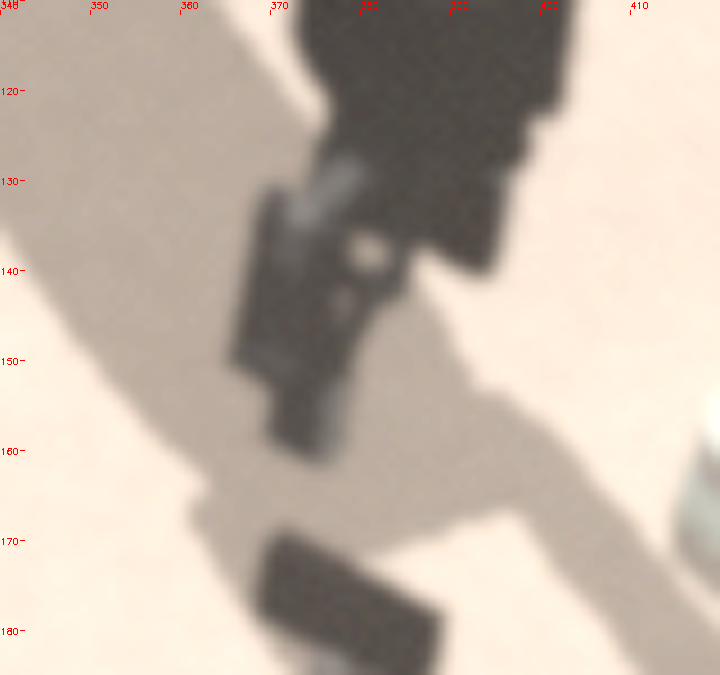

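View pics/d2.png

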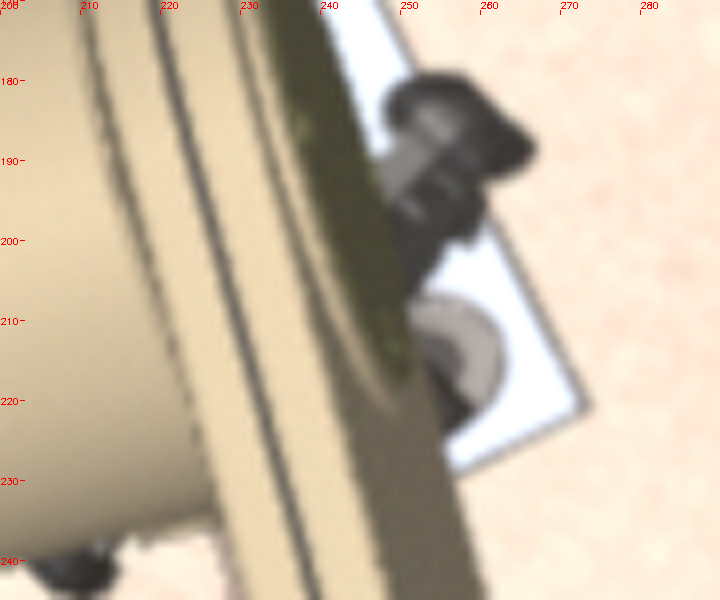

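Run:
```python
from h import *
s,p,R=pose()
pts=[]
for sg in(-1,1):
  for a in (-.002,-.03):
    for t in np.linspace(0,1,12):
        for q in(-1,1):
            pts+=[(a,sg*(.0428+.0142*t),.011*q),(a,sg*(.0428 if q<0 else .057),.011*(2*t-1))]
for n,f,o,x,y,w,h in(('scene','scene1','e1',340,110,80,75),('top','top1','e2',200,170,90,75)):
    im=cv2.imread(f'pics/{"d1" if n=="scene" else "d2"}.png'); sc=9 if n=='scene' else 8
    for q in pts:
        u,v=proj(n,p+R@np.array(q)); cv2.circle(im,(int((u-x+.5)*sc),int((v-y+.5)*sc)),1,(0,255,0),-1)
    cv2.imwrite(f'pics/{o}.png',im)
```

```text
(no output)
```

View pics/e1.png

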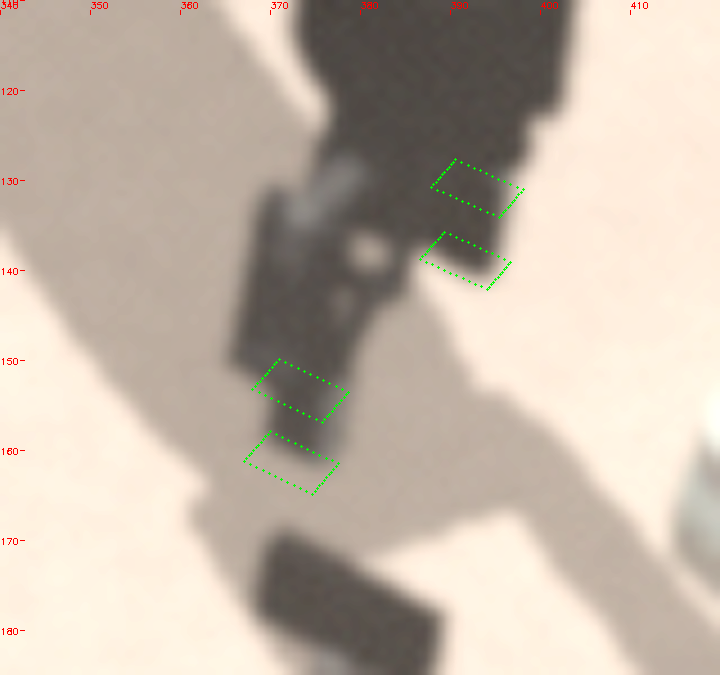

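View pics/e2.png

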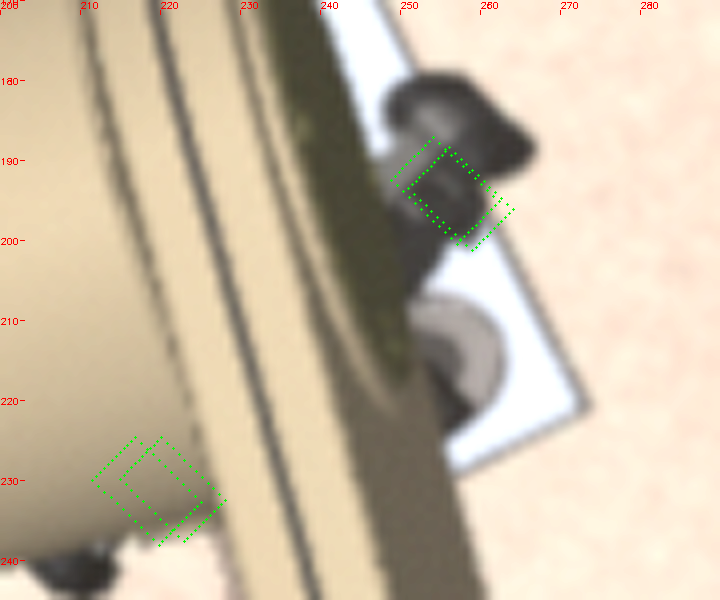

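```bash
cat > fit.py <<'E'
from h import *
from scipy.optimize import minimize
def sil(n,c,yaw,L,S=8,x0=0,y0=0,w=0,h=0):
    a=np.radians(yaw);X=np.array([np.cos(a),np.sin(a),0]);Y=np.array([-X[1],X[0],0]);Z=np.array([0,0,1])
    P=[(proj(n,np.array(c)+X*L[0]/2*i+Y*L[1]/2*j+Z*L[2]/2*k)-[x0,y0]+.5)*S for i in(-1,1) for j in(-1,1) for k in(-1,1)]
    m=np.zeros((h*S,w*S),np.float32); cv2.fillConvexPoly(m,cv2.convexHull(np.round(np.array(P)*16).astype(np.int32)),1.,shift=4); return cv2.resize(m,(w,h),interpolation=cv2.INTER_AREA)
def fit(n,src,box,c0,yaw0,L,thr=110):
    x,y,w,h=box; g=cv2.cvtColor(cv2.imread(src),cv2.COLOR_BGR2GRAY)[y:y+h,x:x+w].astype(np.float32)
    def cost(v):
        m=cv2.GaussianBlur(sil(n,[c0[0]+v[0]/1e3,c0[1]+v[1]/1e3,c0[2]],yaw0+v[2],L,8,x,y,w,h),(0,0),.8)
        dk=np.clip((thr-g)/(thr-45),0,1); return ((m-dk)**2).sum()
    best=min((minimize(cost,[i,j,0],method='Nelder-Mead',options=dict(initial_simplex=[[i,j,0],[i+3,j,0],[i,j+3,0],[i,j,5]])) for i in(-2,2) for j in(-2,2)),key=lambda q:q.fun)
    return best.x,best.fun
E
python3 - <<'E'
from fit import *
L=[.06,.014,.03]
for thr in(90,110,130):
  print(thr,fit('top','pics/top0.png',(228,198,36,32),[.562,.2305,.155],47,L,thr),fit('scene','pics/scene0.png',(362,164,32,26),[.562,.2305,.155],47,L,thr))
E
```

```text
Traceback (most recent call last):
  File "fit.py", line 12, in fit
    best=min((minimize(cost,[i,j,0],method='Nelder-Mead',options=dict(initial_simplex=[[i,j,0],[i+3,j,0],[i,j+3,0],[i,j,5]])) for i in(-2,2) for j in(-2,2)),key=lambda q:q.fun)
  File "fit.py", line 12, in <genexpr>
    best=min((minimize(cost,[i,j,0],method='Nelder-Mead',options=dict(initial_simplex=[[i,j,0],[i+3,j,0],[i,j+3,0],[i,j,5]])) for i in(-2,2) for j in(-2,2)),key=lambda q:q.fun)
              ~~~~~~~~^^^^^^^^^^^^^^^^^^^^^^^^^^^^^^^^^^^^^^^^^^^^^^^^^^^^^^^^^^^^^^^^^^^^^^^^^^^^^^^^^^^^^^^^^^^^^^^^^^^^^^^
  File "fit.py", line 10, in cost
    m=cv2.GaussianBlur(sil(n,[c0[0]+v[0]/1e3,c0[1]+v[1]/1e3,c0[2]],yaw0+v[2],L,8,x,y,w,h),(0,0),.8)
                       ~~~^^^^^^^^^^^^^^^^^^^^^^^^^^^^^^^^^^^^^^^^^^^^^^^^^^^^^^^^^^^^^^^
  File "fit.py", line 5, in sil
    P=[(proj(n,np.array(c)+X*L[0]/2*i+Y*L[1]/2*j+Z*L[2]/2*k)-[x0,y0]+.5)*S for i in(-1,1) for j in(-1,1) for k in(-1,1)]
        ~~~~^^^^^^^^^^^^^^^^^^^^^^^^^^^^^^^^^^^^^^^^^^^^^^^^
  File "h.py", line 6, in proj
    f,cx,cy,k,T=K(n); q=np.linalg.inv(T)@np.append(p,1); x,y=q[0]/-q[2],-q[1]/-q[2]
                ~^^^
  File "h.py", line 4, in K
    m=r.camera_model(n); f=200/np.tan(np.radians(m['fov_y']/2)); return f,m['cx'],m['cy'],m['k1'],np.array(m['cam_to_world'])
ValueError: time passes only in moves, steps and waits
```

```bash
sed -i 's/^def K(n):/import functools\n@functools.lru_cache\ndef K(n):/' h.py
python3 - <<'E'
from fit import *
L=[.06,.014,.03]
for thr in(90,110,130):
  print(thr,fit('top','pics/top0.png',(228,198,36,32),[.562,.2305,.155],47,L,thr),fit('scene','pics/scene0.png',(362,164,32,26),[.562,.2305,.155],47,L,thr))
E
```

```text
90 (array([-0.27860341,  1.89589093,  0.99835882]), np.float64(20.079082489013672)) (array([ -0.79691995,   2.69985181, -14.64409551]), np.float64(46.91438674926758))
110 (array([-0.35922716,  1.88385463,  2.30936912]), np.float64(25.8225040435791)) (array([ -1.09792366,   2.31437491, -10.35480327]), np.float64(33.153770446777344))
130 (array([-0.37935383,  1.84830554,  2.27825791]), np.float64(40.1419677734375)) (array([-0.86054723,  2.16525469, -6.41887067]), np.float64(23.279693603515625))
```

The silhouette fits agree within 1 mm: driver at (0.5613, 0.2325), yaw about 48°.

Run:
```python
from h import *
show(); print(goal([.5613,.2325,.147],138))
```

```text
t 1.7 p [0.5607 0.2318 0.26  ] yhead 137.41 tilt x [-9.0e-04 -1.2e-03 -1.0e+00] q [ 1.770e+01  8.200e+00  8.260e+01 -1.000e-01  8.920e+01 -1.198e+02] F [ 0.11  0.78 -0.17] M [ 0.056  0.007 -0.057] w 0.0853
(array([-0.59, -0.09,  0.01]), array([0.113 , 0.    , 0.0011]))
```

```bash
python3 -m crank '[[[-0.6,0,0,0.04,0,0.001,1],[-0.6,0,0,0.08,0,0.001,1],[-0.6,0,0,0.113,0,0.001,1],[-0.6,0,0,0.113,0,0.001,1]]]'; python3 -m crank '[[[0,0,0,0,0,0,0.2],[0,0,0,0,0,0,-0.2],[0,0,0,0,0,0,-0.5],[0,0,0,0,0,0,-0.6]]]'
python3 - <<'E'
from h import *
show(); print(goal([.5613,.2325,.147],138))
E
```

```text
clock: 2.2
eef_pos: [0.5583, 0.2326, 0.1437]
tcp_rot: [155.6, 89.6, -156.3]
wrist_force: [-0.3, -1.2, -0.8]
width: 0.0853
clock: 2.7
eef_pos: [0.5589, 0.2327, 0.1448]
tcp_rot: [158.3, 89.7, -153.6]
wrist_force: [-0.7, -0.1, 3.7]
width: 0.0172
t 2.7 p [0.5589 0.2327 0.1448] yhead 138.08 tilt x [-0.0054 -0.0027 -1.    ] q [ 1.780e+01  1.230e+01  9.030e+01 -1.000e-01  7.780e+01 -1.203e+02] F [-0.72 -0.07  3.68] M [-0.041 -0.089 -0.032] w 0.0172
(array([ 0.08, -0.32, -0.13]), array([-0.0023, -0.0019,  0.0015]))
```

```bash
python3 -m crank '[[[0,-0.3,-0.1,-0.002,-0.002,0.0015,-0.6],[0,-0.3,-0.1,-0.002,-0.002,0.0015,-0.6]]]';  python3 - <<'E'
from h import *
show(); print(goal([.5613,.2325,.147],138))
E
python3 -m crank '[[[0,0,0,0,0,0,-1],[0,0,0,0,0,0,-1],[0,0,0,0,0,0,-1],[0,0,0,0,0,0,-1]]]';  python3 - <<'E'
from h import *
show(); print(goal([.5613,.2325,.147],138))
E
```

```text
clock: 2.95
eef_pos: [0.5613, 0.2323, 0.1465]
tcp_rot: [132.2, 89.9, -179.7]
wrist_force: [-0.1, -0.3, -3.5]
width: 0.0172
t 2.95 p [0.5613 0.2323 0.1465] yhead 138.07 tilt x [-9.e-04 -0.e+00 -1.e+00] q [  17.6   12.2   90.1    0.    77.7 -120.4] F [-0.15 -0.28 -3.55] M [-0.053  0.037  0.019] w 0.0172
(array([ 0.07, -0.04, -0.04]), array([-0.0005,  0.0002,  0.0002]))
clock: 3.45
eef_pos: [0.5613, 0.2323, 0.1465]
tcp_rot: [134.1, 89.9, -177.8]
wrist_force: [-0.0, 1.0, -4.0]
width: 0.0147
t 3.45 p [0.5613 0.2323 0.1465] yhead 138.07 tilt x [-0.001 -0.    -1.   ] q [  17.6   12.2   90.1    0.    77.7 -120.4] F [-0.    0.98 -4.  ] M [-0.     0.026  0.065] w 0.0147
(array([ 0.07, -0.04, -0.04]), array([-0.0005,  0.0002,  0.0002]))
```

```bash
python3 -m crank '[[[0,0,0,-0.02,0,0,-1],[0,0,0,-0.05,0,0,-1],[0,0,0,-0.08,0,0,-1],[0,0,0,-0.11,0,0,-1],[0,0,0,-0.13,0,0,-1],[0,0,0,-0.13,0,0,-1]]]';  python3 - <<'E'
from h import *
show(); print(goal([.5883,-.215,.278],115))
E
```

```text
clock: 4.2
eef_pos: [0.5625, 0.2327, 0.2794]
tcp_rot: [-25.7, 89.8, 22.4]
wrist_force: [-0.2, -0.4, -3.8]
width: 0.0144
t 4.2 p [0.5625 0.2327 0.2794] yhead 138.07 tilt x [ 0.0034  0.0014 -1.    ] q [  17.6    7.9   80.9    0.    90.9 -120.4] F [-0.21 -0.35 -3.83] M [-0.02  -0.009  0.018] w 0.0144
(array([23.07,  0.21,  0.05]), array([ 0.0008, -0.3183, -0.3158]))
```

```bash
python3 -m crank '[[[3,0,0,0,-0.03,-0.03,-1],[6,0,0,0,-0.07,-0.07,-1],[10,0,0,0,-0.11,-0.11,-1],[14,0,0,0,-0.15,-0.15,-1],[18,0,0,0,-0.19,-0.19,-1],[21,0,0,0,-0.23,-0.23,-1],[23,0,0,0,-0.27,-0.27,-1],[23,0,0,0,-0.3,-0.3,-1]]]'
python3 - <<'E'
from h import *
show(); print(goal([.5883,-.215,.278],115))
E
```

```text
clock: 5.2
eef_pos: [0.5844, -0.1932, 0.2769]
tcp_rot: [41.4, 89.9, 66.4]
wrist_force: [0.5, 0.2, -3.5]
width: 0.0143
t 5.2 p [ 0.5844 -0.1932  0.2769] yhead 114.97 tilt x [ 9.0e-04  2.1e-03 -1.0e+00] q [-2.310e+01  9.200e+00  7.980e+01  1.000e-01  9.100e+01 -1.381e+02] F [ 0.47  0.18 -3.54] M [-0.027 -0.008 -0.056] w 0.0143
(array([-0.03,  0.1 , -0.09]), array([-0.0011, -0.0214, -0.0056]))
```

```bash
python3 -m crank '[[[0,0.1,-0.1,-0.001,-0.0215,-0.0055,-1],[0,0.1,-0.1,-0.001,-0.0215,-0.0055,-1],[0,0.1,-0.1,-0.001,-0.0215,-0.0055,-1],[0,0.1,-0.1,-0.001,-0.0215,-0.0055,-1]]]'
python3 - <<'E'
from h import *
show(); print(goal([.5883,-.215,.278],115))
for n in("scene","top"):
    im=r.grab_frame(n); cv2.imwrite(f"pics/{n}2.png",im[:,:,::-1])
s,p,R=pose()
# predicted driver: handle bottom at p + x*.007 (grasp pt -.008 -> centre -.008, half .015)
th=np.linspace(0,2*np.pi,90)
def circ(c,rad,z):return [np.array([c[0]+rad*np.cos(t),c[1]+rad*np.sin(t),z]) for t in th]
B=[.5883,-.216]
zc=p[2]+.008
a=np.arctan2(R[1,2],R[0,2]);X=np.array([np.cos(a),np.sin(a),0]);Y=np.array([-X[1],X[0],0])
pts=circ(B,.034,.105)+circ(B,.0225,.105)+circ(p,.019,zc-.145)+circ(p,.019,zc-.125)
for z in(zc-.015,zc+.015):
  for i in np.linspace(-1,1,20):
    for q in(-1,1): pts+=[np.array([p[0],p[1],z])+X*.03*i+Y*.007*q,np.array([p[0],p[1],z])+X*.03*q+Y*.007*i]
crop('pics/scene2.png','pics/g0.png',170,130,90,90,8)
im=cv2.imread('pics/g0.png')
for q in pts:
    u,v=proj('scene',q); cv2.circle(im,(int((u-170+.5)*8),int((v-130+.5)*8)),1,(0,255,0),-1)
cv2.imwrite('pics/g1.png',im)
E
```

```text
clock: 5.7
eef_pos: [0.5886, -0.2136, 0.2778]
tcp_rot: [77.7, 90.0, 102.7]
wrist_force: [0.6, 0.1, -3.5]
width: 0.0146
t 5.7 p [ 0.5886 -0.2136  0.2778] yhead 115.07 tilt x [-1.e-04  3.e-04 -1.e+00] q [ -24.6   10.9   77.8    0.    91.3 -139.7] F [ 0.61  0.07 -3.55] M [ 0.021  0.07  -0.014] w 0.0146
(array([ 0.07,  0.  , -0.02]), array([-0.0002, -0.0011, -0.0009]))
```

View pics/g1.png

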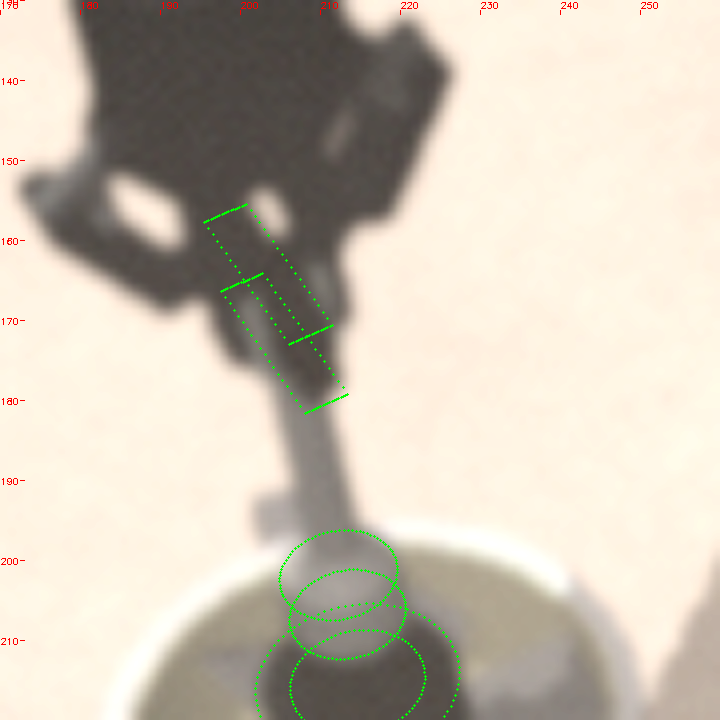

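View pics/top2.png

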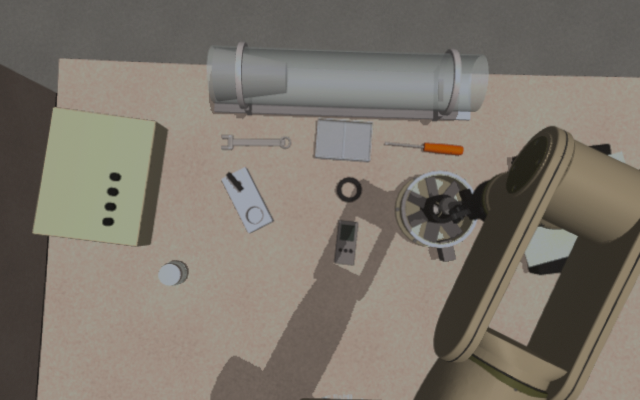

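Run:
```python
from h import *
p=np.array([.5886,-.2136,.2778]); zc=p[2]+.008
th=np.linspace(0,2*np.pi,90)
def circ(c,rad,z):return [np.array([c[0]+rad*np.cos(t),c[1]+rad*np.sin(t),z]) for t in th]
B=[.5883,-.216]
pts=circ(B,.034,.105)+circ(B,.0225,.105)+circ(p,.019,zc-.145)+circ(p,.009,zc-.125)
for n,x,y,w,h in(('scene',185,170,60,65),('top',410,180,80,60)):
    s=8
    crop(f'pics/{n}2.png',f'pics/k_{n}.png',x,y,w,h,s); im=cv2.imread(f'pics/k_{n}.png'); im2=im.copy()
    for q in pts:
        u,v=proj(n,q); cv2.circle(im2,(int((u-x+.5)*s),int((v-y+.5)*s)),1,(0,255,0),-1)
    cv2.imwrite(f'pics/kk_{n}.png',cv2.resize(np.hstack([im,im2]),None,fx=.8 if n=='scene' else .62,fy=.8 if n=='scene' else .62,interpolation=cv2.INTER_AREA))
```

```text
(no output)
```

View pics/kk_scene.png

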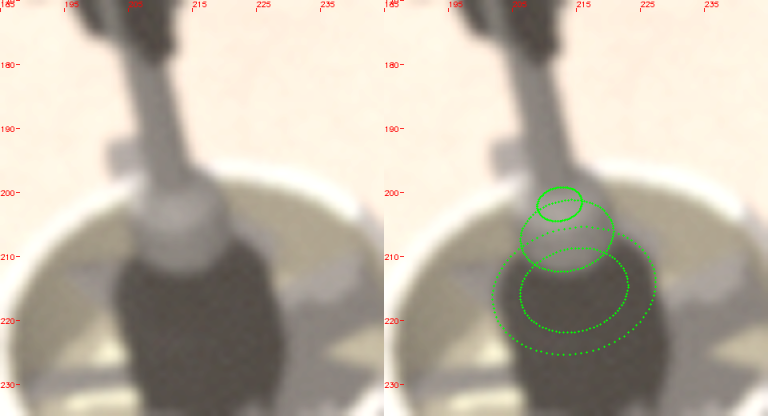

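View pics/kk_top.png

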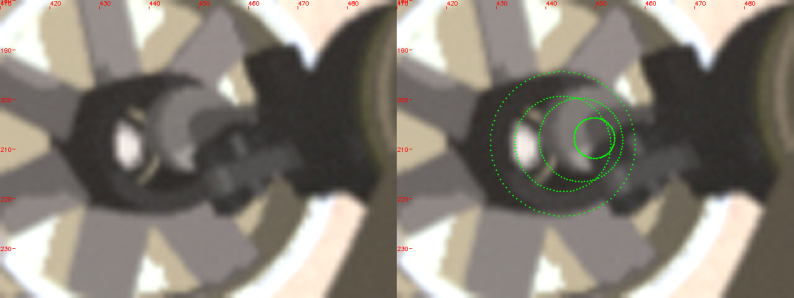

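Run:
```python
from h import *
p=np.array([.5886,-.2136,.2778]); zc=p[2]+.008
th=np.linspace(0,2*np.pi,90)
def circ(c,rad,z):return [np.array([c[0]+rad*np.cos(t),c[1]+rad*np.sin(t),z]) for t in th]
B=[.5883,-.216]
pts=circ(B,.034,.105)+circ(p,.019,zc-.145)
n,x,y,w,h=('top',420,185,50,50);s=14
im=cv2.imread('pics/top2.png')[y:y+h,x:x+w]; im=cv2.resize(im,None,fx=s,fy=s,interpolation=cv2.INTER_CUBIC); im=cv2.convertScaleAbs(im,alpha=2.6,beta=-20)
for q in pts:
        u,v=proj(n,q); cv2.circle(im,(int((u-x+.5)*s),int((v-y+.5)*s)),1,(0,255,0),-1)
cv2.imwrite('pics/z1.png',im[:590])
```

```text
(no output)
```

View pics/z1.png

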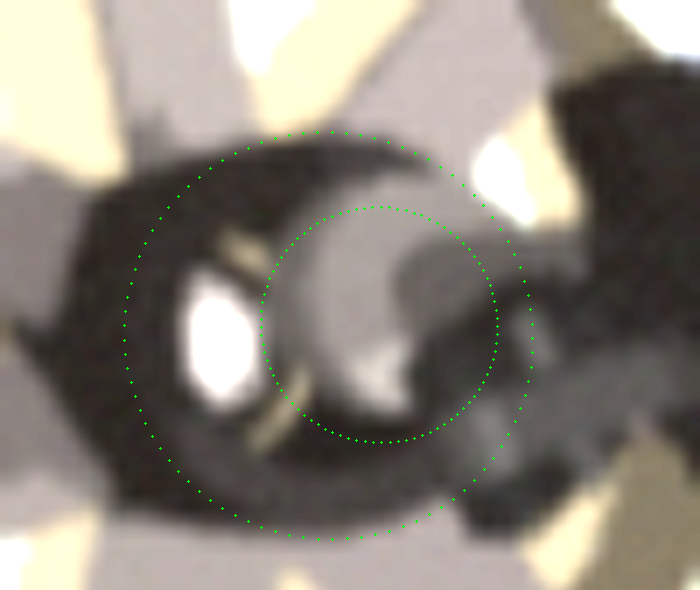

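Run:
```python
from h import *
show(); print(goal([.5853,-.2143,.248],115))
```

```text
t 5.8 p [ 0.5887 -0.2139  0.278 ] yhead 115.06 tilt x [ 3.e-04 -1.e-04 -1.e+00] q [ -24.7   10.8   77.8    0.    91.3 -139.7] F [-1.05  0.38 -3.82] M [ 0.006 -0.041  0.008] w 0.0143
(array([0.06, 0.01, 0.01]), array([ 0.03  ,  0.0011, -0.0032]))
```

```bash
python3 -m crank '[[[0,0,0,0.01,0.001,-0.0032,-1],[0,0,0,0.02,0.001,-0.0032,-1],[0,0,0,0.027,0.001,-0.0032,-1],[0,0,0,0.028,0.001,-0.0032,-1],[0,0,0,0.028,0.001,-0.0032,-1]]]'
python3 - <<'E'
from h import *
show()
for n in("scene","top"):
    im=r.grab_frame(n); cv2.imwrite(f"pics/{n}3.png",im[:,:,::-1])
s,p,R=pose(); zc=p[2]+.008
th=np.linspace(0,2*np.pi,90)
def circ(c,rad,z):return [np.array([c[0]+rad*np.cos(t),c[1]+rad*np.sin(t),z]) for t in th]
B=[.5883,-.216]
A=[]
for n,x,y in(('top',420,185),('scene',192,182)):
  for c in (B,):
    pts=circ(B,.034,.105)+circ(B,.019,zc-.145)
    s=8;w=h=50
    im=cv2.imread(f'pics/{n}3.png')[y:y+h,x:x+w]; im=cv2.resize(im,None,fx=s,fy=s,interpolation=cv2.INTER_CUBIC); im=cv2.convertScaleAbs(im,alpha=2.6,beta=-20)
    for q in pts:
        u,v=proj(n,q); cv2.circle(im,(int((u-x+.5)*s),int((v-y+.5)*s)),1,(0,255,0),-1)
    A.append(im)
cv2.imwrite('pics/z2.png',np.hstack(A))
E
```

```text
clock: 6.42
eef_pos: [0.5854, -0.2144, 0.2501]
tcp_rot: [-48.9, 90.0, -23.8]
wrist_force: [-0.8, 0.2, -2.9]
width: 0.0142
t 6.42 p [ 0.5854 -0.2144  0.2501] yhead 115.05 tilt x [ 3.e-04 -1.e-04 -1.e+00] q [ -24.8   10.9   80.7    0.    88.4 -139.9] F [-0.78  0.23 -2.94] M [0.03  0.032 0.003] w 0.0142
```

View pics/z2.png

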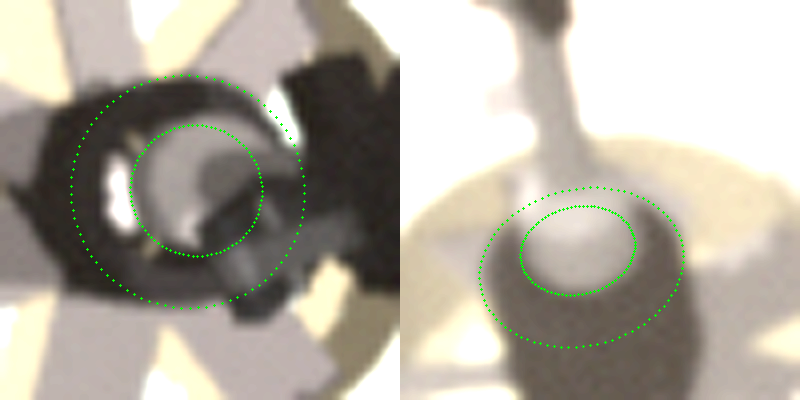

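```bash
python3 -m crank '[[[0,0,0,0.004,0.0007,-0.0008,-1],[0,0,0,0.008,0.0007,-0.0008,-1],[0,0,0,0.012,0.0007,-0.0008,-1],[0,0,0,0.012,0.0007,-0.0008,-1]]]'
python3 - <<'E'
from h import *
show()
E
```

```text
clock: 7.02
eef_pos: [0.5842, -0.2141, 0.2378]
tcp_rot: [80.0, 90.0, 105.1]
wrist_force: [0.4, -0.2, -3.5]
width: 0.0142
t 7.03 p [ 0.5842 -0.2141  0.2378] yhead 115.05 tilt x [-0.e+00  1.e-04 -1.e+00] q [ -24.8   11.    81.8    0.    87.2 -139.9] F [ 0.39 -0.23 -3.55] M [ 0.026 -0.045  0.043] w 0.0142
```

```bash
python3 -m crank '[[[0,0,0,0.005,0,0,-1],[0,0,0,0.01,0,0,-1],[0,0,0,0.015,0,0,-1],[0,0,0,0.02,0,0,-1],[0,0,0,0.025,0,0,-1],[0,0,0,0.03,0,0,-1]]]'
python3 - <<'E'
from h import *
show()
E
python3 -m crank '[[[0,0,0,0.005,0,0,-1],[0,0,0,0.01,0,0,-1],[0,0,0,0.015,0,0,-1],[0,0,0,0.02,0,0,-1],[0,0,0,0.025,0,0,-1],[0,0,0,0.03,0,0,-1]]]'
python3 - <<'E'
from h import *
show()
E
```

```text
clock: 7.78
eef_pos: [0.5842, -0.2141, 0.2074]
tcp_rot: [98.8, 90.0, 123.9]
wrist_force: [-0.0, -0.3, -2.9]
width: 0.0141
t 7.78 p [ 0.5842 -0.2141  0.2074] yhead 115.05 tilt x [-1.e-04  1.e-04 -1.e+00] q [ -24.8   11.9   84.     0.    84.1 -139.9] F [-0.03 -0.27 -2.87] M [0.049 0.025 0.016] w 0.0141
clock: 8.52
eef_pos: [0.5842, -0.2141, 0.1771]
tcp_rot: [118.9, 90.0, 144.0]
wrist_force: [-0.3, -0.1, -3.2]
width: 0.0144
t 8.53 p [ 0.5842 -0.2141  0.1771] yhead 115.05 tilt x [-1.e-04  1.e-04 -1.e+00] q [ -24.8   13.    85.9    0.    81.1 -139.9] F [-0.33 -0.1  -3.21] M [ 0.01  -0.045 -0.031] w 0.0144
```

```bash
python3 -m crank '[[[0,0,0,0.002,0,0,-1],[0,0,0,0.004,0,0,-1],[0,0,0,0.006,0,0,-1],[0,0,0,0.008,0,0,-1]]]'
python3 - <<'E'
from h import *
show()
E
python3 -m crank '[[[0,0,0,0.001,0,0,-1],[0,0,0,0.002,0,0,-1]]]'
python3 - <<'E'
from h import *
show()
E
```

```text
clock: 9.02
eef_pos: [0.5843, -0.2141, 0.1691]
tcp_rot: [-49.5, 90.0, -24.4]
wrist_force: [-0.1, 0.2, -4.4]
width: 0.0145
t 9.03 p [ 0.5843 -0.2141  0.1691] yhead 115.05 tilt x [ 1.e-04 -1.e-04 -1.e+00] q [ -24.8   13.3   86.4    0.    80.3 -139.9] F [-0.11  0.18 -4.38] M [-0.002  0.019 -0.021] w 0.0145
clock: 9.28
eef_pos: [0.5843, -0.2141, 0.1671]
tcp_rot: [-39.6, 90.0, -14.6]
wrist_force: [0.8, 0.0, -3.2]
width: 0.0146
t 9.28 p [ 0.5843 -0.2141  0.1671] yhead 115.05 tilt x [ 2.e-04 -1.e-04 -1.e+00] q [ -24.8   13.4   86.5    0.    80.  -139.9] F [ 0.76  0.03 -3.2 ] M [-0.038 -0.015 -0.043] w 0.0146
```

```bash
for i in 1 2 3; do python3 -m crank '[[[0,0,0,0.001,0,0,-1],[0,0,0,0.001,0,0,-1]]]' >/dev/null
python3 - <<'E'
from h import *
show()
E
done
```

```text
t 9.53 p [ 0.5843 -0.2141  0.166 ] yhead 115.05 tilt x [ 1.e-04  0.e+00 -1.e+00] q [ -24.8   13.5   86.6    0.    79.9 -139.9] F [ 0.37  0.31 -3.5 ] M [-0.007 -0.015  0.007] w 0.0143
t 9.78 p [ 0.5842 -0.2141  0.1649] yhead 115.05 tilt x [-0.  0. -1.] q [ -24.8   13.5   86.6    0.    79.8 -139.9] F [-0.33  0.32 -2.64] M [ 0.017 -0.023  0.012] w 0.0145
t 10.03 p [ 0.5843 -0.2142  0.164 ] yhead 115.05 tilt x [ 2.e-04 -2.e-04 -1.e+00] q [ -24.8   13.6   86.7   -0.    79.7 -139.9] F [ 0.12 -0.41 -2.95] M [-0.106  0.039  0.011] w 0.0146
```

```bash
python3 -m crank '[[[0,0,0,0.001,0,0,-1],[0,0,0,0.002,0,0,-1]]]'; python3 -m crank '[[[0,0,0,0.001,0,0,-1],[0,0,0,0.001,0,0,-1]]]'
python3 - <<'E'
from h import *
show()
E
```

```text
clock: 10.28
eef_pos: [0.5849, -0.2144, 0.1629]
tcp_rot: [-47.4, 89.9, -22.4]
wrist_force: [-0.7, 1.4, 5.3]
width: 0.0143
clock: 10.52
eef_pos: [0.5854, -0.2144, 0.1628]
tcp_rot: [-45.7, 89.8, -20.6]
wrist_force: [-0.8, 0.6, 5.5]
width: 0.0146
t 10.53 p [ 0.5854 -0.2144  0.1628] yhead 115.06 tilt x [ 0.003  -0.0011 -1.    ] q [ -24.8   13.6   86.8    0.    79.4 -139.9] F [-0.77  0.64  5.46] M [ 0.205  0.087 -0.006] w 0.0146
```

```bash
python3 -m crank '[[[3,0,0,0.0006,0,0,-1],[6,0,0,0.0006,0,0,-1],[9,0,0,0.0006,0,0,-1],[12,0,0,0.0007,0,0,-1]]]'
python3 - <<'E'
from h import *
show()
E
```

```text
clock: 11.02
eef_pos: [0.5855, -0.2147, 0.1621]
tcp_rot: [-38.3, 89.8, -25.4]
wrist_force: [0.4, 0.1, -0.2]
width: 0.0144
t 11.03 p [ 0.5855 -0.2147  0.1621] yhead 102.96 tilt x [ 0.0035 -0.0017 -1.    ] q [ -24.8   13.6   86.8   -0.    79.3 -127.8] F [ 0.44  0.13 -0.15] M [-0.133 -0.083  0.04 ] w 0.0144
```

```bash
python3 -m crank '[[[2,0,0,0.0008,0,0,-1],[4,0,0,0.001,0,0,-1],[6,0,0,0.0012,0,0,-1]]]'
python3 - <<'E'
from h import *
show()
E
```

```text
clock: 11.4
eef_pos: [0.5857, -0.2147, 0.1611]
tcp_rot: [-32.3, 89.8, -25.4]
wrist_force: [0.3, -0.1, 3.7]
width: 0.0141
t 11.4 p [ 0.5857 -0.2147  0.1611] yhead 96.86 tilt x [ 0.0038 -0.0018 -1.    ] q [ -24.8   13.7   86.8   -0.    79.2 -121.7] F [ 0.31 -0.13  3.7 ] M [ 0.045 -0.003  0.203] w 0.0141
```

```bash
python3 -m crank '[[[-1,0,0,0.001,0,0,-1],[-3,0,0,0.0015,0,0,-1],[-5,0,0,0.002,0,0,-1]]]'
python3 - <<'E'
from h import *
show()
E
```

```text
clock: 11.78
eef_pos: [0.5862, -0.2151, 0.1602]
tcp_rot: [-38.0, 89.7, -26.0]
wrist_force: [0.9, -0.2, 6.0]
width: 0.0144
t 11.78 p [ 0.5862 -0.2151  0.1602] yhead 101.94 tilt x [ 0.0053 -0.0026 -1.    ] q [ -24.8   13.7   86.9   -0.    79.  -126.8] F [ 0.86 -0.16  5.97] M [-0.01   0.205  0.04 ] w 0.0144
```

```bash
python3 -m crank '[[[2,0.3,0.15,0.0006,0,0,-1],[5,0.3,0.15,0.0008,0,0,-1],[8,0.3,0.15,0.001,0,0,-1]]]'
python3 - <<'E'
from h import *
show()
E
```

```text
clock: 12.15
eef_pos: [0.5867, -0.2151, 0.16]
tcp_rot: [-47.0, 89.9, -43.2]
wrist_force: [-0.2, 1.5, 7.6]
width: 0.0143
t 12.15 p [ 0.5867 -0.2151  0.16  ] yhead 93.82 tilt x [ 0.001 -0.001 -1.   ] q [ -24.8   14.1   86.5   -0.    79.3 -118.6] F [-0.18  1.47  7.64] M [0.265 0.007 0.142] w 0.0143
```

```bash
python3 -m crank '[[[-3,0,0,0.0003,0,0,-1],[-6,0,0,0.0005,0,0,-1],[-9,0,0,0.001,0,0,-1],[-12,0,0,0.0015,0,0,-1]]]'
python3 - <<'E'
from h import *
show()
E
```

```text
clock: 12.65
eef_pos: [0.5861, -0.215, 0.1573]
tcp_rot: [-159.9, 90.0, -144.1]
wrist_force: [0.7, -0.6, -3.7]
width: 0.0148
t 12.65 p [ 0.5861 -0.215   0.1573] yhead 105.88 tilt x [-7.e-04 -5.e-04 -1.e+00] q [ -24.8   14.2   86.7   -0.    79.2 -130.7] F [ 0.69 -0.63 -3.74] M [-0.32  -0.174 -0.005] w 0.0148
```

It dropped free once eased back. Now I'll follow it down.

```bash
python3 -m crank '[[[0,0,0,0.001,0,0,-1],[0,0,0,0.002,0,0,-1],[0,0,0,0.003,0,0,-1]]]'
python3 - <<'E'
from h import *
show()
E
```

```text
clock: 13.02
eef_pos: [0.586, -0.2149, 0.1539]
tcp_rot: [178.6, 89.9, -165.5]
wrist_force: [0.7, -0.3, -3.5]
width: 0.0144
t 13.03 p [ 0.586  -0.2149  0.1539] yhead 105.84 tilt x [-1.2e-03 -3.0e-04 -1.0e+00] q [ -24.8   14.4   86.9   -0.    78.8 -130.6] F [ 0.68 -0.25 -3.51] M [-0.266 -0.277 -0.048] w 0.0144
```

```bash
python3 -m crank '[[[0,0,0,0.001,0,0,-1],[0,0,0,0.002,0,0,-1],[0,0,0,0.002,0,0,-1]]]';  python3 -m crank '[[[0,0,0,0.0007,0,0,-1],[0,0,0,0.001,0,0,-1]]]'
python3 - <<'E'
from h import *
show()
E
```

```text
clock: 13.4
eef_pos: [0.5859, -0.2149, 0.1518]
tcp_rot: [177.9, 89.9, -166.3]
wrist_force: [1.4, -0.6, -3.9]
width: 0.0143
clock: 13.65
eef_pos: [0.5859, -0.215, 0.1507]
tcp_rot: [178.3, 89.9, -165.9]
wrist_force: [0.8, -1.6, -3.3]
width: 0.0145
t 13.65 p [ 0.5859 -0.215   0.1507] yhead 105.83 tilt x [-1.2e-03 -3.0e-04 -1.0e+00] q [ -24.8   14.5   87.    -0.    78.5 -130.6] F [ 0.76 -1.6  -3.27] M [-0.357 -0.257  0.062] w 0.0145
```

```bash
python3 -m crank '[[[0,0,0,0.0007,0,0,-1],[0,0,0,0.001,0,0,-1]]]'; python3 -m crank '[[[0,0,0,0.0007,0,0,-1],[0,0,0,0.0007,0,0,-1]]]'
python3 - <<'E'
from h import *
show()
E
```

```text
clock: 13.9
eef_pos: [0.5861, -0.215, 0.15]
tcp_rot: [-168.6, 89.9, -152.8]
wrist_force: [0.0, -0.1, 1.2]
width: 0.0145
clock: 14.15
eef_pos: [0.5864, -0.2151, 0.15]
tcp_rot: [-105.8, 90.0, -90.0]
wrist_force: [-0.5, -0.6, 2.5]
width: 0.0148
t 14.15 p [ 0.5864 -0.2151  0.15  ] yhead 105.83 tilt x [ 0.e+00 -9.e-04 -1.e+00] q [ -24.8   14.5   87.1   -0.    78.4 -130.6] F [-0.5  -0.58  2.47] M [-0.14   0.008  0.028] w 0.0148
```

Fully home: z 0.150 is exactly 13 mm below the first contact at 0.163, with about 6 N of push. Next I turn clockwise.

```bash
python3 -m crank '[[[4,0,0,0.0003,0,0,-1],[9,0,0,0.0003,0,0,-1],[14,0,0,0.0003,0,0,-1],[19,0,0,0.0003,0,0,-1],[24,0,0,0.0003,0,0,-1]]]'
python3 - <<'E'
from h import *
show()
E
python3 -m crank '[[[4,0,0,0.0003,0,0,-1],[8,0,0,0.0003,0,0,-1],[12,0,0,0.0003,0,0,-1],[16,0,0,0.0003,0,0,-1],[20,0,0,0.0003,0,0,-1]]]'
python3 - <<'E'
from h import *
show()
E
```

```text
clock: 14.78
eef_pos: [0.5866, -0.2148, 0.15]
tcp_rot: [-29.5, 90.0, -37.8]
wrist_force: [1.1, -0.4, 1.9]
width: 0.0141
t 14.78 p [ 0.5866 -0.2148  0.15  ] yhead 81.69 tilt x [ 5.e-04 -4.e-04 -1.e+00] q [ -24.8   14.5   87.1   -0.    78.4 -106.5] F [ 1.07 -0.42  1.94] M [ 0.141 -0.114  0.206] w 0.0141
clock: 15.4
eef_pos: [0.587, -0.2144, 0.15]
tcp_rot: [31.2, 89.9, 2.8]
wrist_force: [1.5, -0.1, 1.4]
width: 0.0142
t 15.4 p [ 0.587  -0.2144  0.15  ] yhead 61.58 tilt x [ 1.2e-03  1.0e-04 -1.0e+00] q [-24.8  14.5  87.1   0.   78.3 -86.4] F [ 1.52 -0.11  1.44] M [ 0.231 -0.282  0.184] w 0.0142
```

```bash
python3 -m crank '[[[4,0,0,0.0003,0,0,-1],[8,0,0,0.0003,0,0,-1],[12,0,0,0.0003,0,0,-1],[16,0,0,0.0003,0,0,-1]]]'
python3 - <<'E'
from h import *
show()
E
python3 -m crank '[[[4,0,0,0.0003,0,0,-1],[8,0,0,0.0003,0,0,-1],[12,0,0,0.0003,0,0,-1]]]'
python3 - <<'E'
from h import *
show()
E
```

```text
clock: 15.9
eef_pos: [0.5873, -0.214, 0.1499]
tcp_rot: [58.3, 89.9, 13.8]
wrist_force: [1.4, -1.0, 1.0]
width: 0.0141
t 15.9 p [ 0.5873 -0.214   0.1499] yhead 45.47 tilt x [ 2.e-03  5.e-04 -1.e+00] q [-24.8  14.5  87.1   0.1  78.3 -70.3] F [ 1.44 -1.    1.  ] M [ 0.193 -0.353  0.257] w 0.0141
clock: 16.27
eef_pos: [0.5878, -0.2138, 0.15]
tcp_rot: [69.6, 89.8, 13.0]
wrist_force: [1.4, -0.1, 0.7]
width: 0.0147
t 16.27 p [ 0.5878 -0.2138  0.15  ] yhead 33.37 tilt x [ 3.e-03  7.e-04 -1.e+00] q [-24.7  14.5  87.    0.1  78.3 -58.1] F [ 1.43 -0.1   0.67] M [ 0.104 -0.356  0.184] w 0.0147
```

```bash
python3 -m crank '[[[4,0,0,0.0003,0,0,-1],[8,0,0,0.0003,0,0,-1]]]'
python3 - <<'E'
from h import *
show()
E
python3 -m crank '[[[3,0,0,0.0003,0,0,-1],[6,0,0,0.0003,0,0,-1]]]'
python3 - <<'E'
from h import *
show()
E
```

```text
clock: 16.52
eef_pos: [0.5881, -0.2136, 0.15]
tcp_rot: [76.6, 89.8, 11.8]
wrist_force: [1.0, -1.0, 1.2]
width: 0.0142
t 16.52 p [ 0.5881 -0.2136  0.15  ] yhead 25.26 tilt x [ 3.8e-03  8.0e-04 -1.0e+00] q [-24.7  14.5  87.    0.1  78.2 -50. ] F [ 1.   -0.98  1.23] M [ 0.025 -0.296  0.176] w 0.0142
clock: 16.77
eef_pos: [0.5885, -0.2135, 0.15]
tcp_rot: [80.7, 89.7, 9.9]
wrist_force: [1.1, -0.2, 1.4]
width: 0.0144
t 16.77 p [ 0.5885 -0.2135  0.15  ] yhead 19.18 tilt x [ 4.6e-03  8.0e-04 -1.0e+00] q [-24.7  14.6  87.    0.2  78.2 -43.9] F [ 1.15 -0.25  1.35] M [-0.064 -0.246  0.23 ] w 0.0144
```

Run:
```python
from h import *
print(goal([.5875,-.2137,.15],19.18))
```

```text
(array([-0.  ,  0.04, -0.26]), array([-0.    , -0.001 , -0.0001]))
```

```bash
python3 -m crank '[[[3,0,-0.2,0.0003,-0.0005,0,-1],[6,0,-0.2,0.0003,-0.0005,0,-1]]]'
python3 - <<'E'
from h import *
show()
E
python3 -m crank '[[[3,0,0,0.0003,0,0,-1],[5,0,0,0.0003,0,0,-1]]]'
python3 - <<'E'
from h import *
show()
E
```

```text
clock: 17.02
eef_pos: [0.5885, -0.2135, 0.15]
tcp_rot: [71.7, 89.9, -5.2]
wrist_force: [2.5, 0.1, 0.2]
width: 0.0147
t 17.02 p [ 0.5885 -0.2135  0.15  ] yhead 13.1 tilt x [ 2.2e-03 -2.0e-04 -1.0e+00] q [-24.7  14.6  86.9   0.   78.3 -37.8] F [2.53 0.12 0.17] M [-0.013 -0.445  0.244] w 0.0147
clock: 17.27
eef_pos: [0.5888, -0.2134, 0.15]
tcp_rot: [76.5, 89.8, -5.5]
wrist_force: [1.5, -1.0, 1.7]
width: 0.0146
t 17.27 p [ 0.5888 -0.2134  0.15  ] yhead 8.04 tilt x [ 3.e-03 -3.e-04 -1.e+00] q [-24.6  14.7  86.9   0.1  78.3 -32.7] F [ 1.49 -1.03  1.69] M [-0.128 -0.4    0.271] w 0.0146
```

```bash
python3 -m crank '[[[2,0,0,0.0003,0,0,-1],[3,0,0,0.0003,0,0,-1]]]'
python3 - <<'E'
from h import *
show()
E
python3 -m crank '[[[2,0,0,0.0003,0,0,-1],[3,0,0,0.0003,0,0,-1]]]'
python3 - <<'E'
from h import *
show()
E
```

```text
clock: 17.52
eef_pos: [0.589, -0.2135, 0.1499]
tcp_rot: [77.3, 89.8, -7.7]
wrist_force: [1.8, -0.7, 2.1]
width: 0.014
t 17.52 p [ 0.589  -0.2135  0.1499] yhead 4.98 tilt x [ 3.5e-03 -5.0e-04 -1.0e+00] q [-24.6  14.7  86.9   0.1  78.2 -29.6] F [ 1.85 -0.75  2.06] M [-0.121 -0.29   0.298] w 0.014
clock: 17.77
eef_pos: [0.5892, -0.2136, 0.15]
tcp_rot: [77.5, 89.8, -10.6]
wrist_force: [1.1, -0.7, 3.3]
width: 0.0143
t 17.77 p [ 0.5892 -0.2136  0.15  ] yhead 1.9 tilt x [ 4.e-03 -7.e-04 -1.e+00] q [-24.6  14.7  86.9   0.1  78.2 -26.6] F [ 1.15 -0.7   3.33] M [-0.169 -0.224  0.314] w 0.0143
```

```bash
python3 -m crank '[[[2,0,-0.2,0,0,0,-1],[3,0,-0.2,0,0,0,-1]]]'
python3 - <<'E'
from h import *
show()
E
python3 -m crank '[[[2,0,0,0,0,0,-1],[3,0,0,0,0,0,-1]]]'
python3 - <<'E'
from h import *
show()
E
```

```text
clock: 18.02
eef_pos: [0.5892, -0.2136, 0.15]
tcp_rot: [30.2, 89.9, -61.0]
wrist_force: [1.0, -0.5, 3.0]
width: 0.0147
t 18.02 p [ 0.5892 -0.2136  0.15  ] yhead -1.18 tilt x [ 5.e-04 -8.e-04 -1.e+00] q [-24.6  14.8  86.7  -0.   78.4 -23.4] F [ 1.05 -0.54  2.99] M [-0.07  -0.345  0.403] w 0.0147
clock: 18.27
eef_pos: [0.5893, -0.2136, 0.1499]
tcp_rot: [37.1, 89.9, -57.1]
wrist_force: [0.6, -0.7, 3.1]
width: 0.0144
t 18.27 p [ 0.5893 -0.2136  0.1499] yhead -4.27 tilt x [ 5.e-04 -8.e-04 -1.e+00] q [-24.6  14.8  86.7  -0.   78.4 -20.3] F [ 0.6  -0.72  3.12] M [-0.221 -0.393  0.428] w 0.0144
```

```bash
python3 -m crank '[[[2,0,0,0,0,0,-1],[3,0,0,0,0,0,-1]]]'; python3 -m crank '[[[2,0,0,0,0,0,-1],[2,0,0,0,0,0,-1]]]'
python3 - <<'E'
from h import *
show()
E
```

```text
clock: 18.52
eef_pos: [0.5893, -0.2136, 0.15]
tcp_rot: [44.5, 89.9, -52.9]
wrist_force: [2.4, -0.4, 2.3]
width: 0.0139
clock: 18.77
eef_pos: [0.5893, -0.2136, 0.15]
tcp_rot: [49.3, 89.9, -50.1]
wrist_force: [1.6, -0.7, 2.0]
width: 0.0141
t 18.77 p [ 0.5893 -0.2136  0.15  ] yhead -9.4 tilt x [ 8.e-04 -9.e-04 -1.e+00] q [-24.6  14.8  86.7  -0.   78.4 -15.2] F [ 1.61 -0.67  2.05] M [-0.241 -0.389  0.502] w 0.0141
```

```bash
python3 -m crank '[[[0,0,0,0,0,0,-1]]]'
python3 - <<'E'
from h import *
show()
E
```

```text
clock: 18.9
eef_pos: [0.5893, -0.2136, 0.15]
tcp_rot: [47.2, 89.9, -52.1]
wrist_force: [1.7, -0.8, 2.4]
width: 0.0144
t 18.9 p [ 0.5893 -0.2136  0.15  ] yhead -9.39 tilt x [ 7.e-04 -1.e-03 -1.e+00] q [-24.6  14.8  86.7  -0.   78.4 -15.2] F [ 1.74 -0.8   2.41] M [-0.196 -0.432  0.441] w 0.0144
```

```bash
python3 -m crank '[[[-3,0,0,-0.0002,0,0,-1],[-6,0,0,-0.0003,0,0,-1],[-9,0,0,-0.0003,0,0,-1],[-9,0,0,-0.0003,0,0,-1]]]'
python3 - <<'E'
from h import *
show()
E
```

```text
clock: 19.4
eef_pos: [0.5891, -0.2135, 0.15]
tcp_rot: [6.6, 90.0, -83.8]
wrist_force: [1.4, -0.7, 1.1]
width: 0.0144
t 19.4 p [ 0.5891 -0.2135  0.15  ] yhead -0.41 tilt x [ 1.e-04 -6.e-04 -1.e+00] q [-24.6  14.8  86.7  -0.   78.4 -24.2] F [ 1.39 -0.74  1.07] M [-0.089 -0.273  0.298] w 0.0144
```

```bash
python3 -m crank '[[[-2,0,0,0,0,0,-1],[-3,0,0,0,0,0,-1]]]'
python3 - <<'E'
from h import *
show()
E
```

```text
clock: 19.65
eef_pos: [0.589, -0.2135, 0.1499]
tcp_rot: [-1.7, 90.0, -89.1]
wrist_force: [0.5, 0.1, 1.5]
width: 0.014
t 19.65 p [ 0.589  -0.2135  0.1499] yhead 2.65 tilt x [ 0.e+00 -6.e-04 -1.e+00] q [-24.6  14.8  86.7  -0.   78.4 -27.2] F [0.52 0.12 1.5 ] M [-0.108 -0.313  0.208] w 0.014
```

```bash
python3 -m crank '[[[-2,0,0,0,0,0,-1],[-4,0,0,0,0,0,-1],[-5,0,0,0,0,0,-1]]]'
python3 - <<'E'
from h import *
show()
E
```

```text
clock: 20.02
eef_pos: [0.5889, -0.2135, 0.15]
tcp_rot: [-41.2, 90.0, -123.5]
wrist_force: [-0.2, -0.5, 2.3]
width: 0.0145
t 20.02 p [ 0.5889 -0.2135  0.15  ] yhead 7.73 tilt x [-2.e-04 -4.e-04 -1.e+00] q [-24.6  14.8  86.7  -0.   78.5 -32.3] F [-0.23 -0.52  2.29] M [ 0.043 -0.126 -0.131] w 0.0145
```

```bash
python3 -m crank '[[[1.5,0,0,-0.0003,0,0,-1],[1.5,0,0,-0.0003,0,0,-1]]]'
python3 - <<'E'
from h import *
show()
E
python3 -m crank '[[[0,0,0,0,0,0,-0.6],[0,0,0,0,0,0,-0.5],[0,0,0,0,0,0,-0.3],[0,0,0,0,0,0,0],[0,0,0,0,0,0,0.4],[0,0,0,0,0,0,0.8],[0,0,0,0,0,0,0.8]]]'
python3 - <<'E'
from h import *
show()
E
```

```text
clock: 20.27
eef_pos: [0.5888, -0.2134, 0.15]
tcp_rot: [-69.7, 90.0, -153.5]
wrist_force: [2.0, -1.0, 0.5]
width: 0.0146
t 20.27 p [ 0.5888 -0.2134  0.15  ] yhead 6.18 tilt x [-6.e-04 -3.e-04 -1.e+00] q [-24.6  14.8  86.7  -0.   78.5 -30.8] F [ 1.96 -0.97  0.49] M [-0.095 -0.347  0.055] w 0.0146
clock: 21.15
eef_pos: [0.5888, -0.2134, 0.15]
tcp_rot: [-73.0, 90.0, -156.8]
wrist_force: [-0.3, -0.2, -0.1]
width: 0.0767
t 21.15 p [ 0.5888 -0.2134  0.15  ] yhead 6.18 tilt x [-6.e-04 -2.e-04 -1.e+00] q [-24.6  14.8  86.7  -0.   78.5 -30.8] F [-0.27 -0.23 -0.06] M [ 0.033  0.002 -0.006] w 0.0767
```

Released with zero load. I'll retreat straight up, then clear the view.

```bash
python3 -m crank '[[[0,0,0,-0.02,0,0,0.8],[0,0,0,-0.05,0,0,0.8],[0,0,0,-0.09,0,0,0.8],[0,0,0,-0.13,0,0,0.8],[0,0,0,-0.16,0,0,0.8]]]'
python3 - <<'E'
from h import *
show(); print(goal([.42,-.02,.31],6))
E
```

```text
clock: 21.78
eef_pos: [0.5894, -0.2135, 0.3143]
tcp_rot: [51.8, 89.8, -32.0]
wrist_force: [-0.1, -0.1, -0.2]
width: 0.0767
t 21.77 p [ 0.5894 -0.2135  0.3143] yhead 6.18 tilt x [ 0.003  -0.0019 -1.    ] q [-24.6  10.4  74.5  -0.   94.8 -30.8] F [-0.09 -0.06 -0.21] M [ 0.007  0.002 -0.045] w 0.0767
(array([ 0.18,  0.13, -0.16]), array([ 0.0035, -0.1476, -0.2107]))
```

```bash
python3 -m crank '[[[0,0,0,0,-0.03,-0.04,0.8],[0,0,0,0,-0.06,-0.08,0.8],[0,0,0,0,-0.09,-0.12,0.8],[0,0,0,0,-0.12,-0.17,0.8],[0,0,0,0,-0.15,-0.21,0.8],[0,0,0,0,-0.15,-0.21,0.8],[0,0,0,0,-0.15,-0.21,0.8]]]'
python3 - <<'E'
from h import *
show()
for n in("scene","top"):
    im=r.grab_frame(n); cv2.imwrite(f"pics/{n}4.png",im[:,:,::-1])
crop('pics/scene4.png','pics/f1.png',165,150,100,75,7)
crop('pics/top4.png','pics/f2.png',395,165,90,75,7)
E
```

```text
clock: 22.65
eef_pos: [0.4181, -0.021, 0.315]
tcp_rot: [59.1, 89.6, -24.7]
wrist_force: [0.4, 0.4, 0.5]
width: 0.077
t 22.65 p [ 0.4181 -0.021   0.315 ] yhead 6.21 tilt x [ 0.0057 -0.0026 -1.    ] q [-9.800e+00 -2.290e+01  1.054e+02 -1.000e-01  9.710e+01 -1.610e+01] F [0.4  0.39 0.54] M [ 0.023  0.015 -0.051] w 0.077
```

View pics/scene4.png

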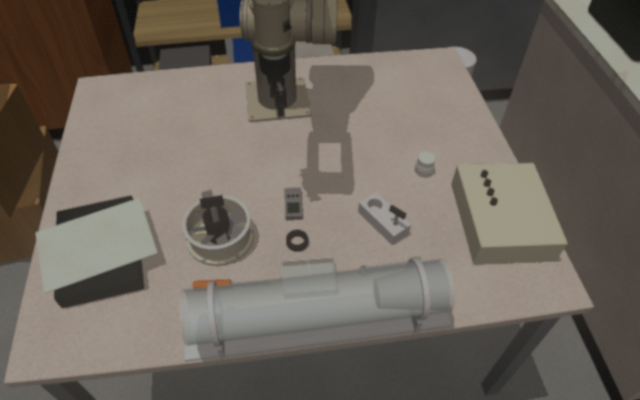

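View pics/f1.png

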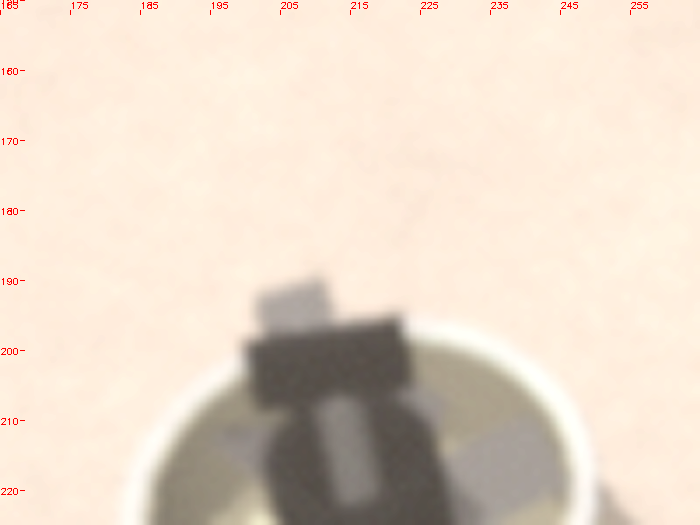

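View pics/f2.png

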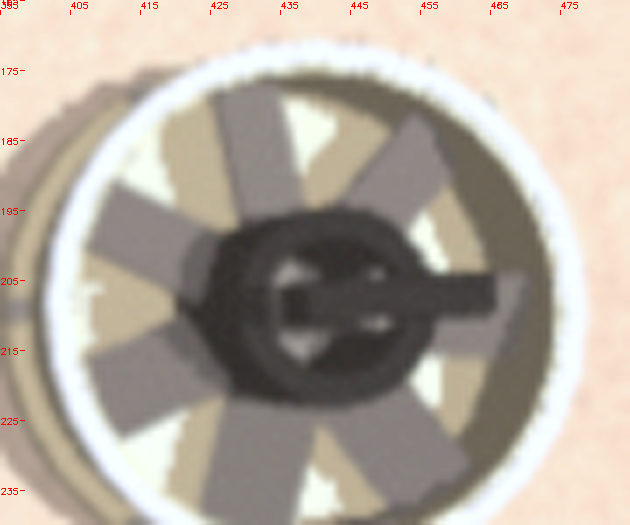

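The driver stands upright in the bore: handle at (212,202) in scene, and shank centred at (440,207) in top. Hex key, stand, tape, meter, tray and jar look unmoved. Handing in.

```bash
python3 -c "
from plant import r
r.sign_off()"
```

```text
the job is handed in; nothing more can be done
```

The driver is seated on the nut, the nut is turned clockwise to snug, and I've let go with the driver standing upright. The job is handed in at 22.8 s.

- **Seating:** The socket first stood on the nut out of step. It bound part way once, then dropped when I eased it back about 12°. It came to rest exactly 13 mm below first contact. Push was about 6 N when home and about 11 N at most while searching, well below the 30 N limit.
- **Tightening:** The nut dragged at about 0.2 N m, then the torque rose steadily once it stopped. The last readings were 0.50 and 0.44 N m, which is a washer twist of about 0.16 to 0.22 rad, inside the snug range. When I eased back, the torque fell gradually as the washer sprang back. I undid the residual twist before opening the jaws.
- **Letting go:** The easing back overshot slightly, to about −0.13 N m. That is below the nut's own drag, so it should not have loosened the nut, but I did not measure the nut's final angle.
- **Last checks:** Wrist force was about zero after release. Both pictures show the driver upright in the bore and everything else where it was.
- **Disagreement:** My camera estimates of the bore differed by 2 to 3 mm. The socket entered the bore without touching, and the nut's cone centred it.

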